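Reset a tripped breaker on the imaging room's supply desk

ROBOT

A 6-joint arm with a two-finger parallel gripper is mounted at the origin on the work surface. World frame = base frame: x ahead of the robot, y to its left, z up, the work surface at z = 0. Lengths are in m, angles in rad, forces in N, time in s.
With the tool pointing down it reaches from about 0.35 to 0.975 m from the base axis. Payload 4.9 kg.
Tool frame: the origin (TCP) lies at the very end of the fingers, on their centre line; the grasp point (between the pads) lies 19 mm behind it; z points along the fingers, x is the direction in which the jaws open and shut, and the axes are right-handed (so a half turn about z gives the same grasp; the last joint's range is limited). The gripper opens to 85 mm and grips with 20 to 120 N. Pads are 22 mm wide; open, the fingers measure 114 mm over their backs; the gripper's body (76 mm by 85 mm) begins 54 mm behind the grasp point. The pads swing forward as they close: fully open they stand 13 mm farther back than shut.
Start: joints at [1.054, 0.053, 1.613, -0, 1.476, -0.119], TCP at [0.242, 0.576, 0.231] pointing down, gripper open.
Joint ranges: [-3.01, 3.01], [-1.01, 2.22], [0.06, 2.58], [-1.02, 4.17], [0.09, 2.62], [-3.14, 3.14]. Speed limits (rad/s): [2.57, 2.57, 3.14, 3.14, 3.14, 3.14].

INTERFACE

Orientations are given as a rotation vector (axis times angle).
In Python, from station import readout, viewer, ctrl, nets gives the robot as it stands. The module is installed in compiled form; this text tells all that it offers.
- The arm moves only by the tool step_arm, never from a script. Its argument "moves" is a list that holds one entry, the list of rows, each a list of 4 numbers: the shift along the world's x, y, z in cm, then the turn about the world's z in rad. In form: [[[dx, dy, dz, yaw], ...]]. A call has 1 to 10 rows; each row shifts and turns the commanded pose from where the row before left it; what a row does not reach is not made up. A row lasts 1/12 s, in which the tool goes at most 41.7 mm and 7.16 degrees, less where a joint would pass 70% of its speed; a pose out of reach is approached as far as the arm can. A call is refused whole if a number of a shift passes 4.17 or a number of a turn 0.125, either way. A call with a gripper value outside its range is refused whole. "grip" is the closure, from 0 (fully open) to 1 (shut), set as the call begins (left out, the last holds). The fingers move at their own pace and stop on an object; "squeeze" is the grip in N (left out, the last holds). Time passes only in rows, so rows that do not move let the fingers close. It gives the time, the measured TCP pose, the force and the opening at its end, in the units of the state.
- readout.get_obs(): the state, without advancing time (a new reading comes with each control period).
- viewer.get_image(name): name is "scene" or "side" or "wrist"; returns the picture (384x512x3 uint8, blue, green, red); there is no depth.
- viewer.calibration(name): a dict with "camera_matrix" (3x3 intrinsics, pixels), "R" (3x3) and "t" (3): a world point X has camera coordinates R X + t. Camera axes: x right, y down, z forward; pixel columns grow to the right and rows downward; lengths in m; the calibration is good to about 2 mm. A picture is of the moment at which its call begins: read the wrist's pose just before it. calibration takes no time and is no camera call; for the wrist camera it gives the pose at the moment of the call.
- ctrl.finish_job(): hands the job in, once; it reports no verdict.
Trained networks look in the newest picture that a camera, given by its name, has taken for a name from the list of things; names that differ only in an ending like _2 or _b are one class to them, and where a whole thing is asked for, a point or a joint stands for the part that bears it (a point fixed in the world has none). Each returns a list of dicts, best first, with "confidence" (0 to 1); they miss things now and then, are a little off and sometimes report something else, mostly with a low value. They report only what shows in the picture. A call takes as long as a camera call.
- nets.masks_of(camera, thing): "region" (384x512 bool, what is visible of it) and "box" ([left, top, right, bottom] in pixels, round what is visible of it).
- nets.pinpoint(camera, thing): "at" ([column, row] in pixels: a listed point, or the origin of a listed thing).
The state is a dict: "t": time; "q": joint angles; "dq": joint speeds; "effort": joint torques, N m; "tool_pos": TCP position; "tool_rot": TCP orientation; "contact_force": force on the tool from outside, world axes, zero at the start; "wrist_torque": the same for the moment, N m; "opening": finger opening in m.
Only numpy, scipy, OpenCV 4.12 (cv2) and the standard library are available. Lean on these libraries where they do the work, as an engineer would, in place of code of your own. Each camera call takes 0.05 s, during which the arm holds its last target. There are 200 camera calls.

TASK

One of the three circuit breakers on the supply desk has tripped: its handle has dropped to the half-way position, while the others stand fully on or fully off. Re-latch it by pushing its handle firmly all the way to off (towards the robot) until it clicks, then flip it over to on (away from the robot) until it snaps home. Leave the other two breakers as they are, then fold the clear cover down shut over the row, without shoving the bottle, cassette or glove box about.

Things in the scene. Friction and masses are not known exactly. Their poses are not given: they have to be found in the camera images.
- console: Supply desk, fixed: off-white metal console, 340 (x) by 400 (y) mm, with a grey panel sloping 0.16 rad, rising to +x: 115 mm high at the middle, 88 at the front edge, 142 at the rear. Origin: centre of its underside; x away from the robot (but for its yaw), z up. Three black breakers sit in the panel side by side at y = -80, 0, +80 mm; the clear cover is hinged behind them.
- breaker_b: The tripped breaker, in any of the three places. Origin: on the panel surface, 20 mm down the slope from the panel's middle, at the middle of the breaker; level axes as the console's. Along the slope its front is 130 mm long, 74 mm wide, 10 mm above the panel; its raised nose round the handle is 66 by 50 mm, top 16 mm above the panel. The handle pivots 4 mm below this origin about y.
- handle_b (a joint): Tripped handle, rad: + leans away from the robot (ON stop +0.40), - towards it (OFF stop -0.40), 0 square to the panel. Starts at about 0.025, latched against going further to ON. Towards OFF it passes centre easily, meets the re-latching spring and may stop near -0.20, not yet latched; 6 to 7 N at the tip clicks it to OFF. Then 7 to 8 N at the tip starts it to ON; past centre it snaps over by itself and stays.
- handle_b_tip (a point): Middle of the end of the tripped breaker's handle, 46 mm from its pivot; z points out along the handle. The handle is a grey plastic bar, 10 mm thick in its direction of swing, 22 mm wide (along the console's y), standing 26 mm proud of the breaker's nose.
- handle_a (a joint): Handle angle (rad) of the healthy breaker that is ON: about +0.40. Same kind, size and snap as handle_b. Leave it.
- handle_a_tip (a point): Middle of the end of the handle of the breaker that is ON (see handle_b_tip).
- handle_c (a joint): Handle angle (rad) of the spare breaker that is OFF: about -0.40. Same kind, size and snap as handle_b. Leave it.
- handle_c_tip (a point): Middle of the end of the handle of the spare breaker that is OFF (see handle_b_tip).
- cover (a joint): Opening angle (rad) of the clear cover: 0 = shut over the breakers; it starts stood open, about upright, at 1.65 to 1.85; end stop 1.90. Its hinge is stiff: it stays where it is left and takes up to about 2.5 N at its free edge to move, so it must be pushed all the way down.
- cover_hinge (a point): Middle of the cover's hinge line, which runs along the console's y, 100 mm up the slope from the panel's middle and 4 mm above the panel. Its axes turn with the cover: -x runs from the hinge to the free edge, y along the hinge, z out through the pane (up when shut, away from the robot when open).
- cover_edge (a point): Middle of the cover's free edge, on the pane's outer face: at (-190, 0, 48) mm in the cover_hinge frame. The cover is a clear plastic tray 190 mm from hinge to free edge, 270 mm wide, 48 mm deep; pane and walls 4 mm, narrow grey rim; outer face of the pane = the plane z = 48 mm. A grey lip, 60 mm wide, sticks out 10 mm at the foot of its front wall.
- sanitiser: White plastic bottle, 64 mm across, 170 mm high, loose on the bench behind the desk's +y side. Origin: centre of its underside. Not to be shoved.
- cassette: Flat grey imaging cassette, 180 x 240 x 15 mm, loose on the bench on the +y side of the desk. Origin: centre of its underside. Not to be shoved.
- glove_box: Cardboard glove box, 235 x 125 x 80 mm, loose on the bench on the -y side of the desk. Origin: centre of its underside. Not to be shoved.

How it is judged:
By the outcome, as a careful person would: the job done as asked, in the order asked, and still so for the second after the job is handed in, with the robot touching nothing.
It also fails if it takes over 53 s, if anything falls off the work surface, if the arm or the gripper's body presses on something with over 40 N, if the wrist force passes 120 N, or if a joint passes its speed limit or range.

## Working session

There is one attempt and no reset: what is moved stays moved. The work goes in short steps, Python scripts to look and compute and a tool call to move; the robot and the scene stay as the last step left them, time stands still between calls to the robot, and variables do not carry over. Pictures are saved under pics/ and viewed, about 8 in all and at most 12, crops included, and the job is handed in when it is done.

Besides the shell and the picture viewer there is one more tool, called after "Emit:" as name([rows], argument=value, ...), one row to a line, values as JSON. step_arm: Moves the arm, as the interface text tells. Its arguments: {"type":"object","properties":{"moves":{"type":"array","items":{"type":"array","items":{"type":"array","items":{"type":"number"}}}},"grip":{"type":"number"},"squeeze":{"type":"number"}},"required":["moves"]}

```bash
mkdir -p pics; cat > h.py <<'E'
from station import readout, viewer, ctrl, nets
import numpy as np, cv2
from scipy.optimize import least_squares
def snap(n,f=None):
    im=viewer.get_image(n); c=viewer.calibration(n)
    if f: cv2.imwrite('pics/'+f,im)
    return im,c
def proj(c,X):
    p=np.asarray(c['R'])@np.asarray(X)+np.asarray(c['t']).ravel(); p=np.asarray(c['camera_matrix'])@p; return p[:2]/p[2]
def tri(obs):
    A=[];b=[]
    for c,p in obs:
        R=np.asarray(c['R']);C=-R.T@np.asarray(c['t']).ravel()
        d=R.T@np.linalg.inv(c['camera_matrix'])@np.array([p[0],p[1],1]);d/=np.linalg.norm(d)
        M=np.eye(3)-np.outer(d,d);A.append(M);b.append(M@C)
    X=np.linalg.lstsq(np.vstack(A),np.hstack(b),rcond=None)[0]
    return X,[np.round(proj(c,X)-p,1) for c,p in obs]
E
python3 - <<'E'
from h import *
o=readout.get_obs();print(o['t'],o['tool_pos'],o['tool_rot'],o['opening'])
ims=[];D={}
for n in('scene','side'):
    im,c=snap(n);ims.append(im)
    for th in ['console','breaker_b','handle_b_tip','handle_a_tip','handle_c_tip','cover_hinge','cover_edge','sanitiser','cassette','glove_box']:
        for r in nets.pinpoint(n,th)[:3 if 'handle' in th else 1]:
            print(n,th,np.round(r['at'],1),round(r['confidence'],2)); D.setdefault(th,{}).setdefault(n,(c,r['at']))
for th,d in D.items():
    if len(d)==2:
        print(th,tri(list(d.values())))
cv2.imwrite('pics/s1.png',ims[0]);cv2.imwrite('pics/s2.png',ims[1])
print(readout.get_obs()['t'])
E
```

```text
0.0 [0.24179918 0.575645   0.23008301] [ 2.6158047   1.73818509 -0.00290375] 0.0852640327740128
scene console [237.6 235.8] 0.92
scene breaker_b [228.9 212.4] 0.92
scene handle_b_tip [227.4 202.2] 0.48
scene handle_c_tip [207.6 229.9] 0.5
scene cover_edge [309.5 180.9] 0.87
scene sanitiser [334.2 181.7] 0.56
scene cassette [281.5 137.2] 0.72
scene glove_box [213.3 348.2] 0.79
side breaker_b [236.7 204.1] 0.77
side handle_b_tip [233.  190.8] 0.61
side handle_a_tip [244.3 180.2] 0.46
side handle_c_tip [225.1 213.4] 0.6
side cover_hinge [277.9 199.2] 0.86
side cover_edge [305.9 134.6] 0.81
side sanitiser [308.1 192. ] 0.62
side cassette [255.7 176.4] 0.66
side glove_box [255.7 324.1] 0.56
breaker_b (array([ 0.5099343 , -0.01430139,  0.12258909]), [array([-0.1, -0.1]), array([0.1, 0. ])])
handle_b_tip (array([ 0.50478379, -0.00916565,  0.16323804]), [array([-1.1, -0.4]), array([1. , 0.2])])
handle_c_tip (array([ 0.46942732, -0.08012601,  0.14175044]), [array([1.1, 0.5]), array([-1.1, -0.3])])
cover_edge (array([ 0.69147795, -0.046438  ,  0.32869381]), [array([-0.2, -0.1]), array([0.2, 0. ])])
sanitiser (array([0.78554804, 0.18619029, 0.00813645]), [array([-1.8, -0.9]), array([1.6, 0.4])])
cassette (array([0.62457961, 0.34406578, 0.00279318]), [array([-1.8, -0.8]), array([1.5, 0.3])])
glove_box (array([ 0.50617598, -0.31725734, -0.01227795]), [array([2.1, 1.2]), array([-2.4, -0.7])])
1.1
```

View pics/s1.png

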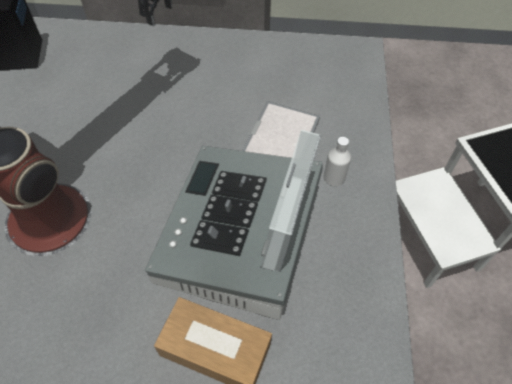

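View pics/s2.png

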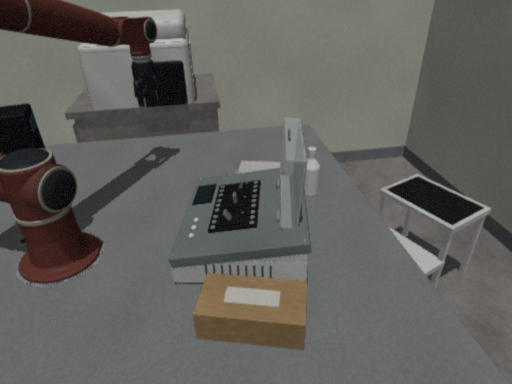

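Scene and side views: three breakers on the desk. The middle handle, at scene (227,202) and side (235,193), is about square to the panel, so it is the tripped one. The near one (213,230) is off and the far one (240,180) is on. The cover stands upright. Next I move above the panel for a wrist view.

Emit:
step_arm([
  [[1.25,-3.6,0.8,-0.087],[1.25,-3.6,0.8,-0.087],[1.25,-3.6,0.8,-0.087],[1.25,-3.6,0.8,-0.087],[1.25,-3.6,0.8,-0.087],[1.25,-3.6,0.8,-0.087],[1.25,-3.6,0.8,-0.087],[1.25,-3.6,0.8,-0.087],[1.25,-3.6,0.8,-0.087],[1.25,-3.6,0.8,-0.087]],
], grip=0.5)

```text
t: 1.93
tool_pos: [0.3672, 0.2145, 0.312]
tool_rot: [-3.106, -0.468, -0.002]
contact_force: [0.5, 0.5, 1.1]
opening: 0.0429
```

Emit:
step_arm([
  [[1.25,-3.6,0.8,-0.087],[1.25,-3.6,0.8,-0.087],[1.25,-3.6,0.8,-0.087],[1.25,-3.6,0.8,-0.087],[1.25,-3.6,0.8,-0.087],[1.25,-3.6,0.8,-0.087],[0,0,0,0]],
])

```text
t: 2.52
tool_pos: [0.4436, -0.0051, 0.3608]
tool_rot: [3.118, -0.359, 0.004]
contact_force: [-0.3, 0.0, 0.1]
opening: 0.0427
```

```bash
python3 - <<'E'
from h import *
o=readout.get_obs();print(o['t'],o['tool_pos'],o['tool_rot'],o['opening'],o['contact_force'])
im,c=snap('wrist','w1.png')
print('cam',-np.array(c['R']).T@np.ravel(c['t']))
for th in ['breaker_b','handle_b_tip','handle_a_tip','handle_c_tip','cover_hinge','cover_edge','console']:
    for r in nets.pinpoint('wrist',th)[:3]: print(th,np.round(r['at'],1),round(r['confidence'],2))
E
```

```text
2.5167 [ 0.44360004 -0.00506247  0.36078414] [ 3.11846144 -0.35932897  0.00428232] 0.04270085490402412 [-0.25682476  0.03772333  0.08827925]
cam [0.46092594 0.07963657 0.50202325]
breaker_b [295.7 140.7] 0.63
handle_b_tip [299.7 144.2] 0.67
handle_a_tip [315.   74.7] 0.6
handle_c_tip [280.5 207. ] 0.68
cover_hinge [392.1 138.9] 0.6
cover_edge [297.9 147.9] 0.48
```

View pics/w1.png

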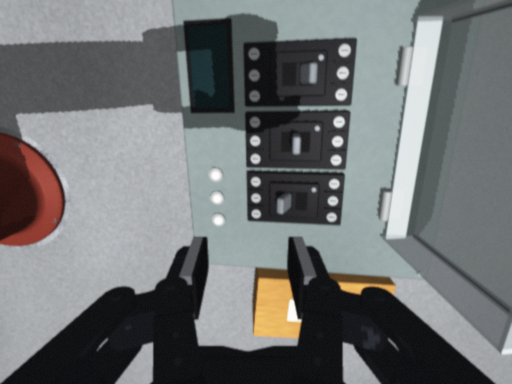

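Wrist view: near-square view of the row. The middle handle stands at (297,143), the others are at (312,72) ON and (283,204) OFF, and the cover is on the right. Fitting the desk pose to all three views.

```bash
cat > fit.py <<'E'
from h import *
a=0.16
def pan(s,y,n): return np.array([s*np.cos(a)-n*np.sin(a),y,.115+s*np.sin(a)+n*np.cos(a)])
def tip(y,th,L=.046): return pan(-.02+L*np.sin(th),y,-.004+L*np.cos(th))
def cov(th,x,y,z): # cover_hinge-frame point
    return pan(.1+x*np.cos(th)+z*np.sin(th),y,.004-x*np.sin(th)+z*np.cos(th))
def W(p,X): c,s=np.cos(p[2]),np.sin(p[2]); return np.array([p[0]+c*X[0]-s*X[1],p[1]+s*X[0]+c*X[1],X[2]+0])
E
python3 - <<'E'
from fit import *
C={n:viewer.calibration(n) for n in('scene','side','wrist')}
cor=[(-.085,.037),(.045,.037),(.045,-.037),(-.085,-.037)]
O=[('scene',[228.9,212.4],lambda p:pan(-.02,0,0)),('side',[236.7,204.1],lambda p:pan(-.02,0,0)),('wrist',[295.7,140.7],lambda p:pan(-.02,0,0)),
('scene',[227.4,202.2],lambda p:tip(0,.025)),('side',[233,190.8],lambda p:tip(0,.025)),('wrist',[299.7,144.2],lambda p:tip(0,.025)),
('scene',[207.6,229.9],lambda p:tip(-.08,-.4)),('side',[225.1,213.4],lambda p:tip(-.08,-.4)),('wrist',[280.5,207],lambda p:tip(-.08,-.4)),
('side',[244.3,180.2],lambda p:tip(.08,.4)),('wrist',[315,74.7],lambda p:tip(.08,.4)),
('side',[277.9,199.2],lambda p:pan(.1,0,.004)),('wrist',[392.1,138.9],lambda p:pan(.1,0,.004)),
('scene',[309.5,180.9],lambda p:cov(p[3],-.19,0,.048)),('side',[305.9,134.6],lambda p:cov(p[3],-.19,0,.048))]
for px,(s,y) in zip([(247,112),(350,112),(346,168),(247,168)],cor): O.append(('wrist',px,lambda p,s=s,y=y:pan(s,y,.01)))
f=lambda p:np.concatenate([proj(C[n],W(p,g(p)))-px for n,px,g in O])
r=least_squares(f,[.53,-.02,-.22,1.75],loss='soft_l1',f_scale=1.5);p=r.x;print(p)
for (n,px,g),e in zip(O,f(p).reshape(-1,2)):print(n,np.round(px),np.round(e,1))
np.save('p.npy',p)
for nm,X in dict(btip=tip(0,.025),atip=tip(.08,.4),off=tip(0,-.4),on=tip(0,.4),hinge=pan(.1,0,.004),edge=cov(p[3],-.19,0,.048),edgeshut=cov(0,-.19,0,.048),mid=cov(0,-.1,0,.048),nose=pan(-.02,0,.016)).items():print(nm,np.round(W(p,X),4))
E
```

```text
[ 5.26916573e-01 -1.51641924e-03 -1.95034759e-01  1.85984316e+00]
scene [229. 212.] [-0.2 -3.5]
side [237. 204.] [-1.2  0.1]
wrist [296. 141.] [ 1.  -0.4]
scene [227. 202.] [-1.4 -2.7]
side [233. 191.] [-0.2  1. ]
wrist [300. 144.] [-2.1  2.4]
scene [208. 230.] [ 1.1 -3.7]
side [225. 213.] [-1.7 -3.6]
wrist [280. 207.] [-0.   0.7]
side [244. 180.] [-3.5 -2.1]
wrist [315.  75.] [ 0.5 -1.4]
side [278. 199.] [-1.1 -1.8]
wrist [392. 139.] [3.6 2.5]
scene [310. 181.] [ 0.5 -1.5]
side [306. 135.] [-0.4  2.4]
wrist [247 112] [-1.4  0.3]
wrist [350 112] [ 2.6 -0.7]
wrist [346 168] [1.3 2.8]
wrist [247 168] [0.  0.7]
btip [0.5021 0.0034 0.1534]
atip [0.5344 0.0786 0.1525]
off [0.4842 0.0069 0.1468]
on [5.189e-01 1.000e-04 1.525e-01]
hinge [ 0.6231 -0.0205  0.1349]
edge [ 0.6938 -0.0345  0.3171]
edgeshut [0.4316 0.0173 0.152 ]
mid [5.188e-01 1.000e-04 1.663e-01]
nose [0.505  0.0028 0.1276]
```

Emit:
step_arm([
  [[1.4,0.1,-3.6,0.02],[1.4,0.1,-3.6,0],[1.4,0.1,-3.6,0],[1.4,0.1,-3.6,0],[0,0,0,0]],
])

```text
t: 3.33
tool_pos: [0.4946, 0.0059, 0.2062]
tool_rot: [-3.126, 0.309, 0.023]
contact_force: [-0.9, -0.1, -1.9]
opening: 0.0425
```

```bash
python3 - <<'E'
from fit import *
o=readout.get_obs();print(o['t'],o['tool_pos'],o['tool_rot'],o['opening'])
im,c=snap('wrist')
p=np.load('p.npy')
for th in ['breaker_b','handle_b_tip']:
    for r in nets.pinpoint('wrist',th)[:3]: print(th,np.round(r['at'],1),round(r['confidence'],2))
X=o['tool_pos'];print('tcp px',proj(c,X))
print('pred tip',proj(c,W(p,tip(0,.025))))
cv2.imwrite('pics/w2.png',im)
E
```

```text
3.3333 [0.49457157 0.00588156 0.2061868 ] [-3.12553999  0.30855506  0.02282627] 0.04250438292432023
handle_b_tip [264.1 218.2] 0.91
tcp px [246.62858195 244.84374563]
pred tip [258.41981181 208.91797854]
```

View pics/w2.png

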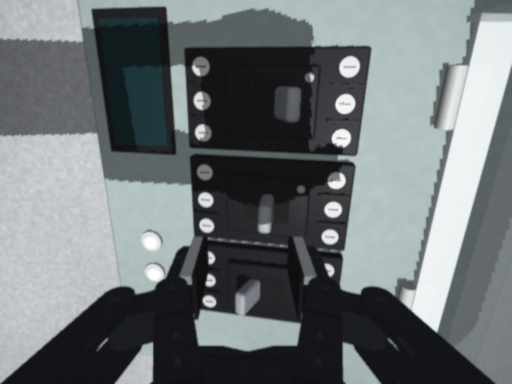

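Wrist view 2: tripped handle at about (264,216), between two breakers' screws; fingers at (190,260) and (300,260) with the handle column between them.

```bash
python3 - <<'E'
from fit import *
c=viewer.calibration('wrist');p=np.load('p.npy')
# refit x,y,yaw on close view: breaker corners (mid: 194,156 355,164 346,249 194,238?) + tip
O=[((355,163),pan(.045,.037,.01)),((346,249),pan(.045,-.037,.01)),((191,156),pan(-.085,.037,.01)),((264,217),tip(0,.025)),((371,47),pan(.045,.117,.01)),((185,48),pan(-.085,.117,.01)),((189,147),pan(-.085,.043,.01)),((357,155),pan(.045,.043,.01))]
f=lambda q:np.concatenate([proj(c,W(q,X))-px for px,X in O])
r=least_squares(f,p[:3],loss='soft_l1');print(r.x,np.round(r.fun.reshape(-1,2),1))
q=np.r_[r.x,p[3]];np.save('p2.npy',q)
for n,X in dict(btip=tip(0,.025),off=tip(0,-.4),on=tip(0,.4),nose=pan(-.02,0,.016),hinge=pan(.1,0,.004)).items():print(n,np.round(W(q,X),4))
E
```

```text
[ 0.53449674 -0.01249321 -0.21282844] [[-1.4 -0.7]
 [-3.6 -2.9]
 [ 2.  -1.7]
 [ 2.1 -0.8]
 [-2.4  2.6]
 [ 3.2  2.1]
 [ 3.7  0.2]
 [-2.4 -0.3]]
btip [ 0.5098 -0.0071  0.1534]
off [ 0.4919 -0.0033  0.1468]
on [ 0.5265 -0.0108  0.1525]
nose [ 0.5127 -0.0078  0.1276]
hinge [ 0.6304 -0.0332  0.1349]
```

Emit:
step_arm([
  [[1.4,-1.25,-1.0,0],[0,0,-2.0,0],[0,0,-2.0,0],[0,0,-1.0,0],[0,0,-0.6,0],[0,0,0,0]],
])

```text
t: 3.98
tool_pos: [0.5121, -0.0082, 0.15]
tool_rot: [3.126, -0.312, 0.001]
contact_force: [0.7, 0.4, 0.1]
opening: 0.0431
```

```bash
python3 - <<'E'
from fit import *
im,c=snap('wrist','w3.png')
E
```

```text
(no output)
```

View pics/w3.png

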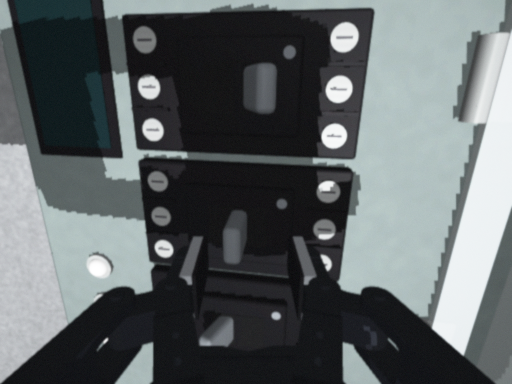

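Wrist view 3: handle at (237,237), centred between finger tips at (195,240) and (300,240). Pushing towards OFF.

Emit:
step_arm([
  [[0,0,-0.5,0],[-0.5,0.1,-0.2,0],[-0.5,0.1,-0.1,0],[-0.5,0.1,-0.1,0],[-0.4,0.1,-0.1,0],[0,0,0,0]],
])

```text
t: 4.53
tool_pos: [0.4922, -0.0041, 0.1391]
tool_rot: [-3.126, 0.312, 0.001]
contact_force: [-0.1, 0.1, -0.0]
opening: 0.0426
```

Emit:
step_arm([
  [[-0.3,0.06,-0.05,0],[-0.3,0.06,-0.05,0],[-0.2,0.04,-0.05,0],[0,0,0,0]],
])

```text
t: 4.87
tool_pos: [0.4847, -0.0026, 0.1376]
tool_rot: [-3.126, 0.312, 0.001]
contact_force: [-0.1, -0.2, -0.4]
opening: 0.0425
```

Emit:
step_arm([
  [[-0.2,0.04,-0.1,0],[-0.2,0.04,-0.1,0],[-0.2,0.04,-0.1,0],[0,0,0,0]],
])

```text
t: 5.2
tool_pos: [0.4809, -0.0019, 0.1359]
tool_rot: [3.126, -0.312, 0.009]
contact_force: [5.8, -1.1, -0.4]
opening: 0.0427
```

Emit:
step_arm([
  [[-0.2,0.04,-0.03,0],[-0.2,0.04,-0.03,0],[0,0,0,0]],
])

```text
t: 5.45
tool_pos: [0.4759, -0.0009, 0.135]
tool_rot: [3.126, -0.312, 0.004]
contact_force: [2.5, -1.0, 2.1]
opening: 0.0426
```

```bash
python3 - <<'E'
from fit import *
im,c=snap('wrist','w4.png');im,c=snap('side')
E
```

```text
(no output)
```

View pics/w4.png

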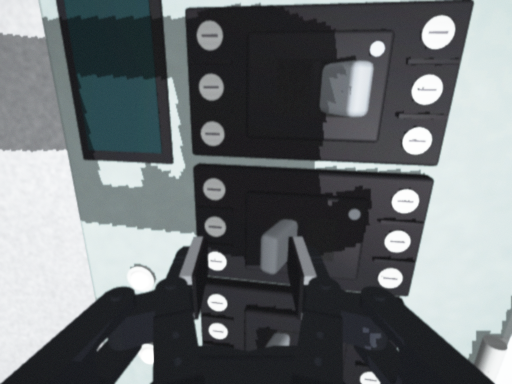

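Wrist view 4: the right finger at (297,245) is against the handle (278,245), which now leans towards the robot. Pushing on to the stop.

Emit:
step_arm([
  [[-0.2,0.04,-0.03,0],[-0.1,0.02,0,0],[0,0,0,0]],
])

```text
t: 5.8
tool_pos: [0.4746, -0.0006, 0.1366]
tool_rot: [3.125, -0.312, 0.011]
contact_force: [4.5, -1.1, 8.8]
opening: 0.0426
```

Emit:
step_arm([
  [[-0.2,0.04,-0.03,0],[-0.1,0.02,0,0],[0,0,0,0]],
])

```text
t: 6.05
tool_pos: [0.4735, -0.0004, 0.1382]
tool_rot: [3.125, -0.312, 0.019]
contact_force: [7.2, -1.8, 9.8]
opening: 0.0429
```

Emit:
step_arm([
  [[0.6,-0.12,0.1,0],[0.6,-0.12,0.1,0],[0.4,-0.1,0.1,0],[0,0,0,0]],
])

```text
t: 6.38
tool_pos: [0.4847, -0.0029, 0.1356]
tool_rot: [-3.126, 0.312, 0.004]
contact_force: [0.1, -0.0, 0.5]
opening: 0.0425
```

```bash
python3 - <<'E'
from fit import *
o=readout.get_obs();print(o['tool_pos'])
im,c=snap('wrist','w5.png');q=np.load('p2.npy')
for a in(-.4,-.2):print(a,proj(c,W(q,tip(0,a))))
print([(np.round(r['at']),round(r['confidence'],2)) for r in nets.pinpoint('wrist','handle_b_tip')])
E
```

```text
[ 0.48472017 -0.00289844  0.13556286]
-0.4 [263.23138514 259.01069324]
-0.2 [280.4144166  263.79728849]
[(array([250., 256.]), 0.77)]
```

View pics/w5.png

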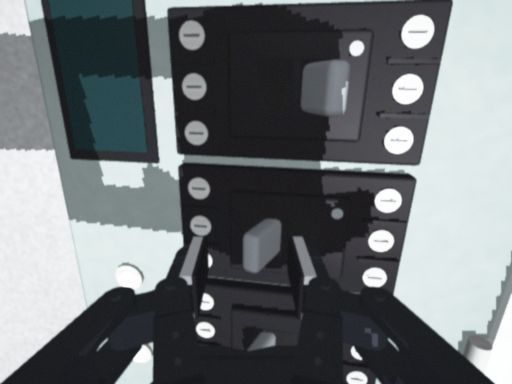

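Wrist view 5: fingers are clear, and the handle (262,245) stays leaning fully towards the robot, as the OFF neighbour does at (262,340). It is latched, so now to ON.

Emit:
step_arm([
  [[0.5,-0.1,0.05,0],[0.5,-0.1,0.05,0],[0.5,-0.1,0.05,0],[0.3,-0.06,0.05,0],[0,0,0,0]],
])

```text
t: 6.9
tool_pos: [0.5023, -0.0064, 0.138]
tool_rot: [-3.126, 0.312, 0.007]
contact_force: [-4.2, 1.0, 1.6]
opening: 0.0426
```

Emit:
step_arm([
  [[0.3,-0.06,0.05,0],[0.3,-0.06,0.05,0],[0.3,-0.06,0.05,0],[0,0,0,0]],
])

```text
t: 7.23
tool_pos: [0.5113, -0.0081, 0.1403]
tool_rot: [-3.126, 0.312, 0.006]
contact_force: [-6.0, 0.6, 5.0]
opening: 0.0428
```

Emit:
step_arm([
  [[0.3,-0.06,0.05,0],[0.3,-0.06,0.05,0],[0.3,-0.06,0.05,0],[0,0,0,0]],
])

```text
t: 7.57
tool_pos: [0.5222, -0.0104, 0.142]
tool_rot: [3.126, -0.312, 0.003]
contact_force: [-0.7, 1.0, 0.1]
opening: 0.043
```

Emit:
step_arm([
  [[0.3,-0.06,0.1,0],[0.3,-0.06,0.1,0],[0.3,-0.06,0.1,0],[0,0,0,0]],
])

```text
t: 7.9
tool_pos: [0.5309, -0.0121, 0.145]
tool_rot: [3.126, -0.312, 0.002]
contact_force: [-0.5, 0.4, 0.8]
opening: 0.0427
```

```bash
python3 - <<'E'
from fit import *
o=readout.get_obs();print(o['tool_pos'],o['contact_force'])
im,c=snap('wrist','w6.png')
E
```

```text
[ 0.53092239 -0.0121067   0.1450282 ] [-0.45904986  0.41452805  0.84437354]
```

View pics/w6.png

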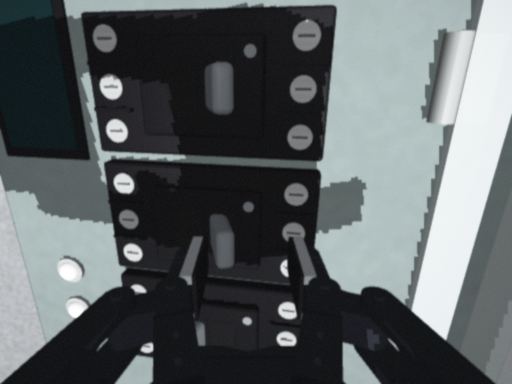

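Wrist view 6: the middle handle (222,240) now leans away, like the ON one at (219,88), and the finger is off it. Lifting, then going over and behind the cover.

Emit:
step_arm([
  [[0,0,2,0],[0,0,3.6,0],[0,0,4,0],[0,0,4,0],[0,0,4,0],[0,0,4,0],[0,0,4,0],[0,0,1,0],[0,0,0,0]],
])

```text
t: 8.7
tool_pos: [0.5313, -0.0121, 0.416]
tool_rot: [3.125, -0.312, 0.014]
contact_force: [0.9, -0.0, 0.5]
opening: 0.0429
```

```bash
python3 - <<'E'
from fit import *
o=readout.get_obs();print(o['tool_pos'],o['contact_force'])
ob=[];P={}
for n in('scene','side'):
    im,c=snap(n)
    r=nets.pinpoint(n,'cover_edge'); 
    if r: ob.append((c,r[0]['at']))
    for h in 'abc':
        z=nets.pinpoint(n,f'handle_{h}_tip');print(n,h,[(np.round(k['at']),round(k['confidence'],2)) for k in z[:2]])
print(tri(ob) if len(ob)>1 else ob)
E
```

```text
[ 0.53125283 -0.01208715  0.41603091] [ 0.93670413 -0.02110908  0.45421382]
scene a [(array([244., 180.]), 0.45)]
scene b [(array([234., 203.]), 0.51)]
scene c [(array([209., 230.]), 0.61)]
side a [(array([242., 181.]), 0.54)]
side b [(array([239., 193.]), 0.58)]
side c [(array([223., 212.]), 0.61), (array([239., 190.]), 0.6)]
(array([ 0.6865788 , -0.04892831,  0.32487405]), [array([-0.5, -0.3]), array([0.5, 0.1])])
```

Emit:
step_arm([
  [[3.4,-0.7,0,0],[3.4,-0.7,0,0],[3.4,-0.7,0,0],[3.4,-0.7,0,0],[3.4,-0.7,0,0],[3.4,-0.7,0,0],[0,0,0,0]],
], grip=1)

```text
t: 9.78
tool_pos: [0.7384, -0.0555, 0.4034]
tool_rot: [-3.126, 0.314, 0.011]
contact_force: [0.9, -0.3, -3.4]
opening: 0.0004
```

Emit:
step_arm([
  [[0,0,-3,0],[0,0,-3,0],[0,0,-3,0],[0,0,-3,0],[0,0,-0.5,0],[0,0,0,0]],
])

```text
t: 10.28
tool_pos: [0.7326, -0.0536, 0.2817]
tool_rot: [-3.126, 0.312, 0.011]
contact_force: [-0.0, 0.1, 0.8]
opening: 0.0002
```

```bash
python3 - <<'E'
from fit import *
o=readout.get_obs();print(o['tool_pos'],o['contact_force'])
im,c=snap('side'); im=im[60:300,150:400]; cv2.imwrite('pics/d1.png',cv2.resize(im,None,fx=2.4,fy=2.4))
E
```

```text
[ 0.73256908 -0.05364711  0.28165493] [-0.00379107  0.08974909  0.75013946]
```

View pics/d1.png

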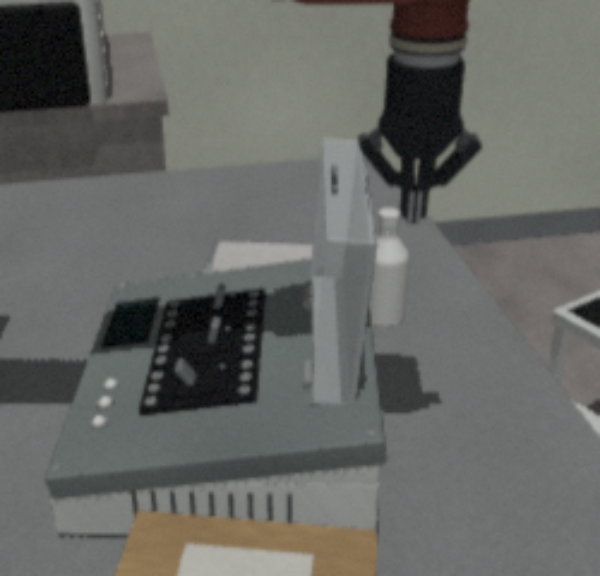

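Side crop: closed fingers behind the cover's pane, with a few cm of clearance, free of the bottle. Computing the arc.

```bash
python3 - <<'E'
from fit import *
q=np.load('p2.npy');H=W(q,pan(.1,0,.004));u=np.array([np.cos(q[2]),np.sin(q[2])])
prev=None
for ph in np.arange(1.64,-.17,-.15):
    d=.168;h=-d*np.cos(ph)+.048*np.sin(ph)+.0145;z=d*np.sin(ph)+.048*np.cos(ph)
    X=np.array([*(H[:2]+u*h),H[2]+z]);print(round(ph,2),np.round(X,3),None if prev is None else np.round((X-prev)*100,2));prev=X
E
```

```text
1.64 [ 0.703 -0.049  0.299] None
1.49 [ 0.678 -0.044  0.306] [-2.46  0.53  0.7 ]
1.34 [ 0.653 -0.038  0.309] [-2.54  0.55  0.32]
1.19 [ 0.627 -0.032  0.309] [-2.56  0.55 -0.07]
1.04 [ 0.602 -0.027  0.304] [-2.52  0.54 -0.46]
0.89 [ 0.578 -0.022  0.296] [-2.42  0.52 -0.84]
0.74 [ 0.555 -0.017  0.284] [-2.27  0.49 -1.2 ]
0.59 [ 0.534 -0.012  0.268] [-2.07  0.45 -1.54]
0.44 [ 0.516 -0.008  0.25 ] [-1.82  0.39 -1.84]
0.29 [ 0.501 -0.005  0.229] [-1.54  0.33 -2.1 ]
0.14 [ 0.488 -0.003  0.206] [-1.21  0.26 -2.31]
-0.01 [ 0.48  -0.001  0.181] [-0.86  0.19 -2.47]
-0.16 [0.475 0.    0.156] [-0.49  0.11 -2.57]
```

Emit:
step_arm([
  [[0,0,1.5,0],[-1.0,0.2,0.4,0],[-1.0,0.2,0,0],[0,0,0,0]],
])

```text
t: 10.67
tool_pos: [0.7149, -0.0499, 0.3113]
tool_rot: [3.126, -0.312, 0.013]
contact_force: [0.2, 0.1, -0.0]
opening: -0.0001
```

Emit:
step_arm([
  [[-0.6,0.1,-0.6,0],[-0.6,0.1,-0.4,0],[-1.2,0.3,0.3,0],[-1.2,0.3,0.3,0],[-1.2,0.3,0.2,0],[-1.2,0.3,0.1,0],[0,0,0,0]],
])

```text
t: 11.25
tool_pos: [0.653, -0.0355, 0.3044]
tool_rot: [3.126, -0.312, 0.001]
contact_force: [-0.2, -0.2, 0.4]
opening: -0.0003
```

Emit:
step_arm([
  [[-1.2,0.25,0,0],[-1.2,0.25,0,0]],
])

```text
t: 11.42
tool_pos: [0.6306, -0.0311, 0.3037]
tool_rot: [-3.126, 0.312, -0.002]
contact_force: [1.4, -0.9, -0.4]
opening: -0.0
```

```bash
python3 - <<'E'
from fit import *
ob=[]
print(readout.get_obs()['tool_pos'],readout.get_obs()['contact_force'])
for n in('scene','side'):
    im,c=snap(n)
    r=nets.pinpoint(n,'cover_edge'); print(n,r[:1])
    if r: ob.append((c,r[0]['at']))
    if n=='side': cv2.imwrite('pics/d2.png',cv2.resize(im[60:300,150:400],None,fx=2.4,fy=2.4))
if len(ob)>1: print(tri(ob))
E
```

```text
[ 0.63058816 -0.03109482  0.30368421] [ 1.42987155 -0.88125303 -0.37041334]
scene [{'at': [272.8, 172.8], 'confidence': 0.7}]
side [{'at': [271.3, 132.7], 'confidence': 0.73}]
(array([ 0.60933387, -0.03555412,  0.33580197]), [array([-2. , -0.9]), array([1.8, 0.4])])
```

View pics/d2.png

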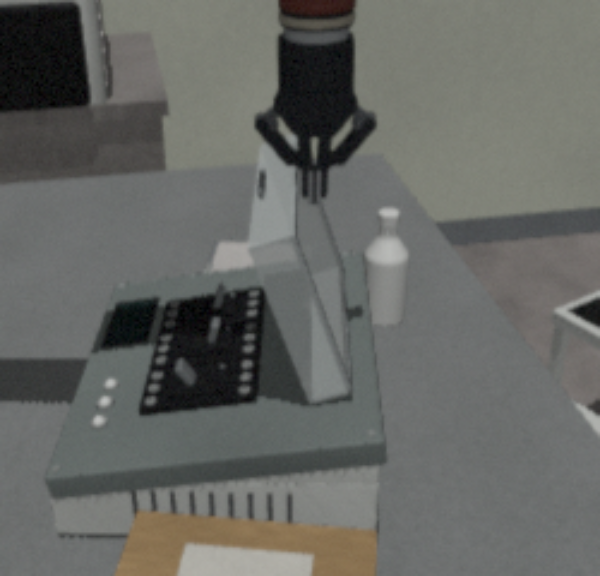

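The cover is folding forward, with the fingers on its pane at crop (315,195). Continuing along the arc.

Emit:
step_arm([
  [[-1.25,0.27,-0.2,0],[-1.25,0.27,-0.2,0],[-1.2,0.26,-0.4,0],[-1.2,0.26,-0.4,0],[-1.15,0.25,-0.6,0],[-1.15,0.25,-0.6,0],[-1.05,0.22,-0.8,0],[-1.05,0.22,-0.8,0]],
])

```text
t: 12.28
tool_pos: [0.5376, -0.0111, 0.2639]
tool_rot: [3.126, -0.312, 0.002]
contact_force: [0.1, -0.9, 1.5]
opening: -0.0001
```

Emit:
step_arm([
  [[-0.9,0.2,-0.9,0],[-0.9,0.2,-0.9,0],[-0.75,0.16,-1.05,0],[-0.75,0.16,-1.05,0],[-0.6,0.13,-1.15,0],[-0.6,0.13,-1.15,0]],
])

```text
t: 12.78
tool_pos: [0.4925, -0.0012, 0.2014]
tool_rot: [-3.126, 0.312, -0.001]
contact_force: [0.6, -1.2, 0.4]
opening: 0.0005
```

Emit:
step_arm([
  [[-0.43,0.09,-1.1,0],[-0.43,0.09,-1.1,0],[-0.25,0.05,-1.1,0],[-0.25,0.05,-0.6,0],[0,0,-0.3,0],[0,0,-0.3,0],[0,0,0,0]],
])

```text
t: 13.37
tool_pos: [0.4782, 0.0017, 0.1598]
tool_rot: [3.126, -0.312, -0.004]
contact_force: [-11.4, 1.6, 16.9]
opening: -0.0005
```

Emit:
step_arm([
  [[0,0,-0.2,0],[0,0,0,0]],
])

```text
t: 13.53
tool_pos: [0.4784, 0.0017, 0.1596]
tool_rot: [3.126, -0.311, -0.004]
contact_force: [-15.4, 1.3, 25.9]
opening: 0.0001
```

Emit:
step_arm([
  [[0,0,2,0],[0,0,3.6,0],[0,0,4,0],[-2,0,3,0],[-3.5,0,0,0],[-3.5,0,0,0],[0,0,0,0],[0,0,0,0]],
])

```text
t: 14.2
tool_pos: [0.388, 0.0017, 0.2811]
tool_rot: [3.126, -0.313, 0.005]
contact_force: [0.1, 0.1, 0.9]
opening: -0.0
```

```bash
python3 - <<'E'
from fit import *
ob=[];o=readout.get_obs();print(o['t'],o['tool_pos'],o['contact_force']);D={}
q=np.load('p2.npy');ims=[]
for n in('scene','side'):
    im,c=snap(n);ims.append(im[100:300,130:380])
    for th in('cover_edge','handle_b_tip','handle_a_tip','handle_c_tip','sanitiser','cassette','glove_box'):
        r=nets.pinpoint(n,th)
        if r: D.setdefault(th,[]).append((c,r[0]['at']));print(n,th,np.round(r[0]['at']),round(r[0]['confidence'],2))
for t,b in D.items():
    if len(b)>1: print(t,np.round(tri(b)[0],3))
for th in(0,.1,.2):print(th,W(q,cov(th,-.19,0,.048)))
im=np.vstack([ims[0],ims[1]]);cv2.imwrite('pics/e1.png',cv2.resize(im,None,fx=1.5,fy=1.5)if 0 else cv2.resize(np.hstack(ims),None,fx=1.6,fy=1.6))
E
```

```text
14.2 [0.38800512 0.00166367 0.28111038] [0.0514721  0.09992821 0.91220873]
scene cover_edge [201. 196.] 0.87
scene sanitiser [333. 180.] 0.7
scene cassette [282. 139.] 0.88
scene glove_box [214. 350.] 0.92
side cover_edge [205. 191.] 0.84
side sanitiser [309. 193.] 0.95
side glove_box [255. 324.] 0.9
cover_edge [0.432 0.006 0.161]
sanitiser [ 0.787  0.197 -0.001]
glove_box [ 0.507 -0.32  -0.009]
0 [0.43955335 0.00802417 0.15199718]
0.1 [0.44217688 0.00745722 0.17140119]
0.2 [0.44668075 0.00648393 0.19044031]
```

View pics/e1.png

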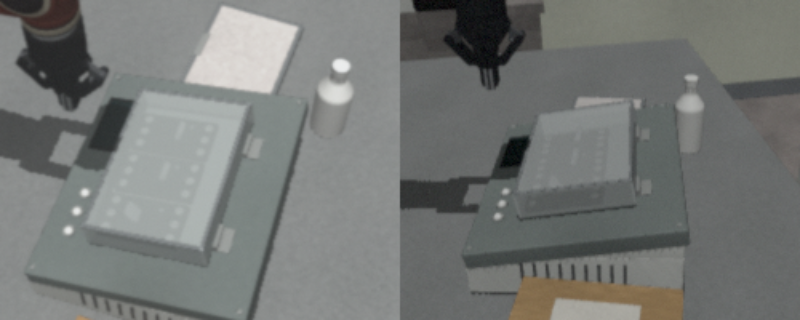

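Final view: the cover lies flat over the row, with handles visible through it and the bottle, cassette and glove box in place. The fingertip stop height (0.1596 m) matches the computed shut height (0.1606 m). Handing in.

```bash
python3 -c "
from station import ctrl
print(ctrl.finish_job())"
```

```text
the job is handed in; nothing more can be done
None
```

I re-latched the tripped breaker (the middle one), switched it to on and folded the cover shut. The job was handed in at about 15 s, with the robot clear of everything.

- **Breaker:** I pushed the handle to OFF. The force rose to about 6 N, dropped, then hit the stop, and the handle stayed at OFF when released. I then flipped it to ON: about 6 N, then the force fell away, and the wrist picture showed it leaning like the healthy ON breaker.
- **Cover:** It met a hard stop at 26 N. The fingertip height there was 0.1596 m, against 0.1606 m worked out for fully shut.
- **Other breakers and loose items:** In the last pictures, the bottle and glove box measured within about 1 cm of their first positions, which is the networks' scatter. The cassette was found in one view only, at nearly its first pixel. The other two breakers were not touched and looked unchanged.

**Checks that failed or disagreed:**
- After shutting, the networks no longer found the handles under the clear cover, so the last handle check dates from just before closing it.
- The cover edge triangulated 9 mm higher than fully shut; I trusted the fingertip contact height and the picture instead.

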